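Roll the rolling pin onto the tape line

TASK

Get the pastry board ready for the next child: with your fingertips on top of the rolling pin (the one with two handles, on the board), roll it sideways across the board until it lies along the white tape line, straight over it, and leave it at rest there. It must turn over as it goes rather than be slid; do not pick it up or flick it. Leave everything else where it is.

Things in the scene. Friction and masses are not known exactly. Their poses are not given: they have to be found in the camera images.
- pin: loose wooden rolling pin on the board: barrel 40 mm across, 160 mm long; a 42 mm handle at each end, up to 23 mm thick. Origin at the barrel's centre, 38 mm above the table as it lies (top 58 mm). x along its axis; y, z turn as it rolls. Starts 80 to 125 mm to either side of the line, within 5 degrees of parallel. Left slow, it stops within mm. A fingertip on top moves twice as far as the pin.
- line: straight strip of white paper tape stuck flat across the board, 270 mm long, 14 mm wide, no noticeable thickness (nothing bumps on it). Origin at the middle of the strip, on the board's top face; x runs along the strip, y across it, z up
- board: fixed dark wooden pastry board, 290 mm along its x, 420 mm along its y, 18 mm thick. Origin at the centre of its underside on the table (z = 0); its top face is 18 mm above the table, z up. Its y is roughly the direction in which the pin has to roll
- cutter: loose round steel pastry cutter, an open ring 40 mm across and 28 mm high, standing on the board on the other side of the line from the pin, 80 to 125 mm from the line. Origin at the centre of its underside. Bystander
- sauce: loose clear plastic bottle, 52 mm across and 150 mm high, standing to the left of the board. Origin at the centre of its underside. Bystander
- cup: loose mug, 72 mm across and 85 mm high, to the right of the board. Origin at the centre of its underside. Bystander
- jar: loose amber glass jar, 60 mm across and 75 mm high, to the right of the board, nearer the robot than the mug. Origin at the centre of its underside. Bystander
- tub: loose closed white tub, 120 by 90 mm and 50 mm high, on the table to the left of the board, beyond the bottle. Origin at the centre of its underside. Bystander

How it is judged:
By the outcome, as a careful person would: the job done as asked, in the order asked, and still so for the second after the job is handed in, with the robot touching nothing.
It also fails if it takes over 64 s, if anything falls off the work surface, if the arm or the gripper's body presses on something with over 40 N, if the wrist force passes 120 N, or if a joint passes its speed limit or range.

ROBOT

A 6-joint arm with a two-finger parallel gripper is mounted at the origin on the work surface. World frame = base frame: x ahead of the robot, y to its left, z up, the work surface at z = 0. Lengths are in mm, angles in rad, forces in N, time in s.
With the tool pointing down it reaches from about 275 to 750 mm from the base axis. Payload 10.2 kg.
Tool frame: the origin (TCP) lies at the very end of the fingers, on their centre line; the grasp point (between the pads) lies 19 mm behind it; z points along the fingers, y is the line along which they close (so a half turn about z gives the same grasp; the last joint's range is limited). The gripper opens to 85 mm and grips with 20 to 120 N. Pads are 22 mm wide; open, the fingers measure 114 mm over their backs; the gripper's body (76 mm by 85 mm) begins 54 mm behind the grasp point. The pads swing forward as they close: fully open they stand 13 mm farther back than shut.
Start: joints at [0.91, 0.313, 1.498, -0, 1.331, -0.223], TCP at [222.586, 475.486, 231.294] pointing down, gripper open.
Joint ranges: [-2.94, 2.94], [-0.97, 2.17], [0.19, 2.56], [-1.23, 4.37], [0.02, 3.11], [-2.88, 2.88]. Speed limits (rad/s): [2.39, 2.39, 3.01, 3.14, 3.14, 3.14].

INTERFACE

Orientations are given as a unit quaternion [w, x, y, z].
In Python, from rig import ctrl gives the robot as it stands.
- The arm moves only by the shell command python3 -m inch 'ROWS' [OPENING] [FORCE]. ROWS is text: rows parted by semicolons, each of 6 numbers parted by spaces: the shift along the tool's x, y, z in mm, then the turn, a rotation vector about the tool's x, y, z in units of 6 degrees (1.0 is 6 degrees). A call has exactly 10 rows; each row shifts and turns the commanded pose from where the row before left it, along the tool's axes as they then stand; what a row does not reach is not made up. A row lasts 1/12 s, in which the tool goes at most 41.7 mm and 7.16 degrees, less where a joint would pass 70% of its speed; a pose out of reach is approached as far as the arm can. A call with a gripper value outside its range is refused whole. OPENING is the opening, from 0 (shut) to 1 (fully open), set as the call begins (- or left out, the last holds). The fingers move at their own pace and stop on an object; FORCE is the grip in N (left out, the last holds). Time passes only in rows, so rows that do not move let the fingers close, or fill a call up. It gives the time, the measured TCP pose, the force, the opening and the grip force at its end, in the units of the state.
- ctrl.sense(): the state, without advancing time (a new reading comes with each control period).
- ctrl.capture(name): name is "scene" or "top"; returns a dict with "image" (480x640x3 uint8, red, green, blue), "intrinsics" (3x3 intrinsics, pixels), "rvec" (rotation vector, rad) and "tvec" (3), from world to camera coordinates, as OpenCV has them. Camera axes: x right, y down, z forward; pixel columns grow to the right and rows downward; lengths in mm; the calibration is good to about 2 mm. A picture is of the moment at which its call begins. There is no depth.
- ctrl.finish_job(): hands the job in; it is judged then, once.
The state is a dict: "time_s": time; "joints": joint angles; "dq": joint speeds; "tau": joint torques, N m; "eef_pos": TCP position; "ee_rot": TCP orientation; "force": force on the tool from outside, world axes, zero at the start; "wrist_torque": the same for the moment, N m; "grip_width": opening from 0.0 (shut) to 1.0 (fully open); "grip_force": force on a finger pad.
Only numpy, scipy, OpenCV 4.12 (cv2) and the standard library are available. Lean on these libraries where they do the work, as an engineer would, in place of code of your own. Each camera call takes 0.05 s, during which the arm holds its last target. There are 200 camera calls.

## Working session

There is one attempt and no reset: what is moved stays moved. The work goes in short steps, Python scripts to look and compute and a shell command to move; the robot and the scene stay as the last step left them, time stands still between calls to the robot, and variables do not carry over. Pictures are saved under pics/ and viewed, at most 10 in all, crops included, and the job is handed in when it is done.

```bash
ls; mkdir -p pics; python3 - <<'E'
from rig import ctrl
import cv2
for n in("scene","top"):
    c=ctrl.capture(n); cv2.imwrite(f"pics/{n}0.png",c["image"][:,:,::-1]); print(n,c["intrinsics"],c["rvec"],c["tvec"])
s=ctrl.sense(); print(s)
E
```

```text
pics
scene [[593.30719969   0.         313.07552897]
 [  0.         593.30719969 237.96504578]
 [  0.           0.           1.        ]] [ 0.66113282  2.48622841 -1.31897708] [ 451.04703936 -112.31707181 1553.33696004]
top [[577.71563162   0.         322.23094359]
 [  0.         577.71563162 244.43033881]
 [  0.           0.           1.        ]] [ 2.16303683 -2.05426779  0.21534086] [ -38.71176815  538.6289141  1239.53489883]
{'time_s': 0.1, 'joints': array([ 9.09598004e-01,  3.13381848e-01,  1.49834739e+00,  1.33105881e-05,
        1.33100146e+00, -2.23378897e-01]), 'dq': array([ 0.00124735, -0.0014653 , -0.0016876 ,  0.00070814, -0.00102775,
        0.0001123 ]), 'tau': array([ 1.88198544e-03, -4.12903082e+01, -2.60142767e+01, -1.74560419e-04,
        3.01346467e-03, -3.42227554e-05]), 'eef_pos': array([222.43839608, 475.30027873, 230.80370954]), 'ee_rot': array([-2.49389103e-04,  2.17166996e-01,  9.76134300e-01, -5.11502234e-04]), 'force': array([-0.54806697, -0.09305354, -0.52638854]), 'wrist_torque': array([-0.02031154, -0.00236855, -0.04188691]), 'grip_force': 0.0, 'grip_width': 1.0007446025554176}
```

View pics/top0.png

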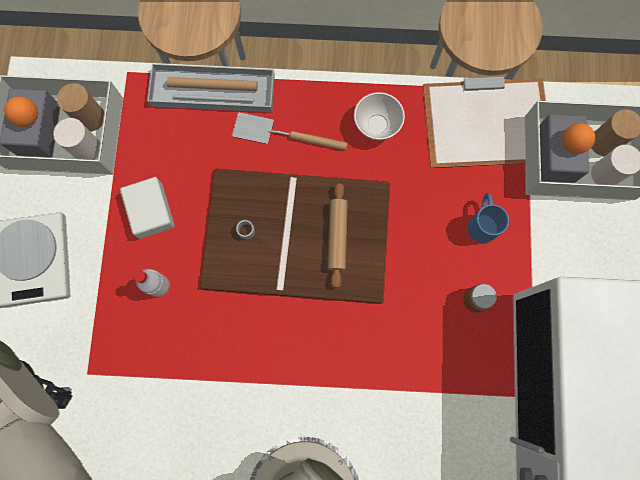

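View pics/scene0.png

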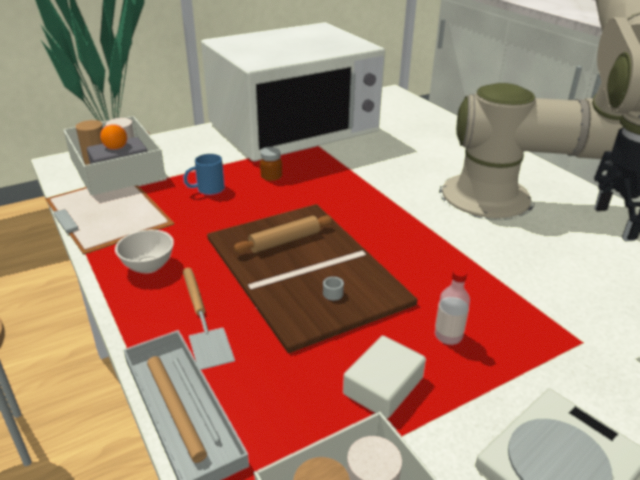

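```bash
cat > look.py <<'E'
import cv2, numpy as np
from rig import ctrl
def ray(c,px,z):
    R=cv2.Rodrigues(np.array(c["rvec"],float))[0]; t=np.array(c["tvec"],float).ravel()
    C=-R.T@t; d=R.T@np.linalg.solve(c["intrinsics"],[px[0],px[1],1.]); return (C+d*(z-C[2])/d[2])[:2]
def strip(c,m,z):
    """blob -> centre, axis angle (deg, pointing +x), length, width on plane z"""
    k,lab,st,_=cv2.connectedComponentsWithStats(m.astype(np.uint8))
    i=1+np.argmax(st[1:,4]); ys,xs=np.nonzero(lab==i)
    P=np.array([ray(c,p,z) for p in zip(xs,ys)],np.float32)
    mu=P.mean(0); w,v=np.linalg.eigh(np.cov((P-mu).T)); a=v[:,1]*np.sign(v[0,1]); n=np.array([-a[1],a[0]])
    s=(P-mu)@a; q=(P-mu)@n; mid=mu+a*(s.max()+s.min())/2
    b=abs(s)<70
    return mid,np.degrees(np.arctan2(a[1],a[0])),np.ptp(s),np.ptp(q[b]),len(xs)
def look(n="top",save=None):
    c=ctrl.capture(n); im=c["image"]
    if save: cv2.imwrite(save,im[:,:,::-1])
    h=cv2.cvtColor(im,cv2.COLOR_RGB2HSV); H,S,V=[h[...,i].astype(int) for i in range(3)]
    roi=np.zeros(V.shape,bool)
    if n=="top": roi[172:300,205:386]=1
    else: roi[205:345,212:412]=1
    out={}
    out["line"]=strip(c,roi&(V>170)&(S<60),18)
    out["pin"]=strip(c,roi&(V>105)&(S>70)&(H>4)&(H<25),38)
    out["cutter"]=strip(c,roi&(V>60)&(S<70)&(cv2.dilate((roi&(V>170)&(S<60)).astype(np.uint8),np.ones((9,9)))==0),32)
    L,p=out["line"],out["pin"]; a=np.radians(L[1]); n_=np.array([-np.sin(a),np.cos(a)])
    e=[float((p[0]-L[0])@n_), float((p[0]-L[0])@np.array([np.cos(a),np.sin(a)])), p[1]-L[1]]
    return out,e
if __name__=="__main__":
    np.set_printoptions(precision=1,suppress=True)
    for n in("top","scene"):
        o,e=look(n)
        for k,v in o.items(): print(n,k,v[0],*[round(float(x),1) for x in v[1:]])
        print("pin off line (+y), along, angle:",np.round(e,1))
    s=ctrl.sense(); print(s["time_s"],s["eef_pos"],s["ee_rot"])
E
python3 look.py
```

```text
Traceback (most recent call last):
  File "look.py", line 32, in <module>
    o,e=look(n)
        ~~~~^^^
  File "look.py", line 25, in look
    out["cutter"]=strip(c,roi&(V>60)&(S<70)&(cv2.dilate((roi&(V>170)&(S<60)).astype(np.uint8),np.ones((9,9)))==0),32)
                  ~~~~~^^^^^^^^^^^^^^^^^^^^^^^^^^^^^^^^^^^^^^^^^^^^^^^^^^^^^^^^^^^^^^^^^^^^^^^^^^^^^^^^^^^^^^^^^^^^^^
  File "look.py", line 9, in strip
    i=1+np.argmax(st[1:,4]); ys,xs=np.nonzero(lab==i)
        ~~~~~~~~~^^^^^^^^^^
ValueError: attempt to get argmax of an empty sequence
```

```bash
sed -i '/out\["cutter"\]=/d' look.py; python3 look.py; python3 - <<'E'
from look import *
c=ctrl.capture("top"); print("cutter",ray(c,(245,230),40)); R=cv2.Rodrigues(c["rvec"])[0]; print("cam",-R.T@c["tvec"])
for p in [(212,170),(389,183),(382,302),(201,290)]: print(ray(c,p,18))
E
```

```text
top line [573.1  73.6] -3.1 268.7 14.0 683.0
top pin [591.7 -44.6] 0.8 200.4 38.8 1284.0
pin off line (+y), along, angle: [-117.1   25.     3.9]
scene line [573.3  71.4] -3.1 268.7 15.8 573.0
scene pin [510.5 -26.7] -24.4 345.1 170.2 1607.0
pin off line (+y), along, angle: [-101.3  -57.4  -21.3]
0.25 [222.5 475.4 231. ] [-0.   0.2  1.  -0. ]
cutter [567.90732046 167.17315725]
cam [ 272.03798405  -24.20344485 1324.18880905]
[714.9886495  260.32633235]
[ 704.41221157 -160.49699473]
[ 421.98291866 -152.45186812]
[428.07131573 259.23001398]
```

```bash
python3 - <<'E'
s=open('look.py').read()
s=s.replace('''    out["pin"]=strip(c,roi&(V>105)&(S>70)&(H>4)&(H<25),38)
''','''    m=(roi&(V>(115 if n=="top" else 125))&(S>70)&(H>4)&(H<25)).astype(np.uint8)
    k=cv2.getStructuringElement(cv2.MORPH_ELLIPSE,(13,13) if n=="top" else (17,17))
    out["pin"]=strip(c,cv2.morphologyEx(m,cv2.MORPH_OPEN,k),38)  # barrel only
    cv2.imwrite("pics/mask_%s.png"%n,m*255)
''')
open('look.py','w').write(s)
E
python3 look.py; python3 - <<'E'
import cv2,numpy as np
a=[cv2.resize(cv2.imread(f"pics/mask_{n}.png")[160:350,200:420],None,fx=1.8,fy=2) for n in("top","scene")]
cv2.imwrite("pics/masks1.png",np.hstack(a))
E
```

```text
top line [573.1  73.6] -3.1 268.7 14.0 683.0
top pin [574.5 -45.4] 1.0 162.2 36.5 1063.0
pin off line (+y), along, angle: [-118.8    7.8    4.1]Traceback (most recent call last):
  File "look.py", line 34, in <module>
    o,e=look(n)
        ~~~~^^^
  File "look.py", line 26, in look
    out["pin"]=strip(c,cv2.morphologyEx(m,cv2.MORPH_OPEN,k),38)  # barrel only
               ~~~~~^^^^^^^^^^^^^^^^^^^^^^^^^^^^^^^^^^^^^^^^^^^
  File "look.py", line 9, in strip
    i=1+np.argmax(st[1:,4]); ys,xs=np.nonzero(lab==i)
        ~~~~~~~~~^^^^^^^^^^
    return _wrapfunc(a, 'argmax', axis=axis, out=out, **kwds)
    return bound(*args, **kwds)
ValueError: attempt to get argmax of an empty sequence
[ WARN:0@0.016] global loadsave.cpp:275 findDecoder imread_('pics/mask_scene.png'): can't open/read file: check file path/integrity
Traceback (most recent call last):
TypeError: 'NoneType' object is not subscriptable
```

```bash
python3 -m inch '0 0 0 0 0 1.07;0 0 0 0 0 1.07;0 0 0 0 0 1.07;0 0 0 0 0 1.07;0 0 0 0 0 1.07;0 0 0 0 0 1.07;0 0 0 0 0 1.07;0 0 0 0 0 1.07;0 0 0 0 0 1.07;0 0 0 0 0 1.07' 1
python3 -m inch '-27 17 0 0 0 0;-27 17 0 0 0 0;-27 17 0 0 0 0;-27 17 0 0 0 0;-27 17 0 0 0 0;-27 17 0 0 0 0;-27 17 0 0 0 0;-27 17 0 0 0 0;-27 17 0 0 0 0;-27 17 0 0 0 0'
cat > st.py <<'E'
from rig import ctrl; import numpy as np
from scipy.spatial.transform import Rotation as Ro
np.set_printoptions(precision=1,suppress=True)
s=ctrl.sense(); q=s["ee_rot"]; R=Ro.from_quat([q[1],q[2],q[3],q[0]]).as_matrix()
p=s["eef_pos"]
print(s["time_s"],"pos",p,"yang",np.degrees(np.arctan2(R[1,1],R[0,1])),"tilt",R[2],"F",s["force"])
import sys
if len(sys.argv)>1: print("shift in tool axes",R.T@(np.array([float(v) for v in sys.argv[1:4]])-p))
E
python3 st.py 574 -54 80
```

```text
time_s: 1.23
eef_pos: [222.6, 475.5, 231.3]
ee_rot: [0.0, 0.705, 0.71, -0.0]
force: [-0.9, 0.6, -0.7]
grip_width: 0.998
grip_force: 0.0
time_s: 2.07
eef_pos: [396.5, 206.2, 231.5]
ee_rot: [0.0, 0.703, 0.712, 0.0]
force: [1.0, -0.4, -0.6]
grip_width: 0.999
grip_force: 0.0
2.0667 pos [396.5 206.2 231.5] yang 0.7157098243450215 tilt [ 0.  0. -1.] F [ 1.  -0.4 -0.6]
shift in tool axes [-262.4  174.1  151.5]
```

```bash
python3 -m inch '-29 19 4 0 0 0;-29 19 8 0 0 0;-29 19 12 0 0 0;-29 19 15 0 0 0;-29 19 15 0 0 0;-29 19 15 0 0 0;-29 19 20 0 0 0;-29 19 20 0 0 0;-29 19 20 0 0 0;-1 3 14 0 0 0'
python3 -m inch '0 0 5 0 0 0;0 0 5 0 0 0;0 0 0 0 0 0;0 0 0 0 0 0;0 0 0 0 0 0;0 0 0 0 0 0;0 0 0 0 0 0;0 0 0 0 0 0;0 0 0 0 0 0;0 0 0 0 0 0'
python3 st.py 574 -54 62; python3 - <<'E'
from rig import ctrl; import cv2
a=ctrl.capture("scene")["image"][150:330,150:390,::-1]
cv2.imwrite("pics/c1.png",cv2.resize(a,None,fx=3,fy=3))
E
```

```text
time_s: 2.9
eef_pos: [574.9, -56.8, 86.3]
ee_rot: [0.0, 0.704, 0.71, -0.0]
force: [-0.5, -0.0, -1.3]
grip_width: 0.999
grip_force: 0.0
time_s: 3.73
eef_pos: [573.2, -52.1, 78.4]
ee_rot: [0.0, 0.703, 0.712, 0.0]
force: [0.0, -0.1, 0.7]
grip_width: 0.999
grip_force: 0.0
3.7333 pos [573.2 -52.1  78.4] yang 0.7180349298490892 tilt [-0.  0. -1.] F [ 0.  -0.1  0.7]
shift in tool axes [-1.9  0.8 16.4]
```

View pics/c1.png

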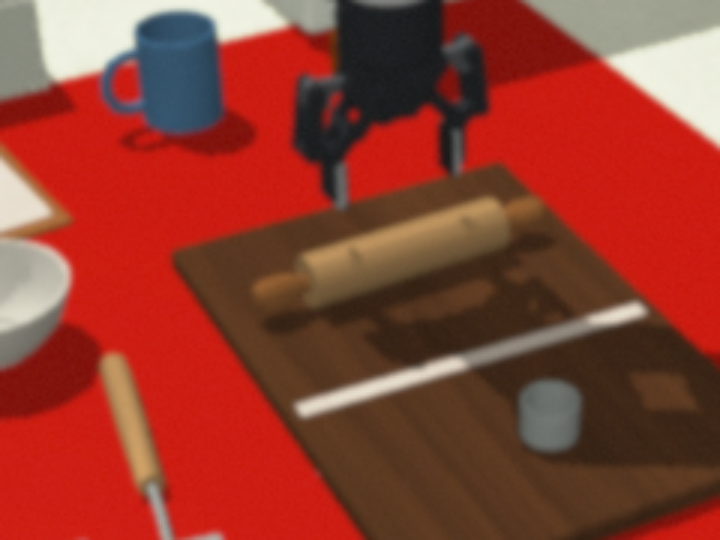

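```bash
python3 -m inch '-1 0 6 0 0 0;0 0 6 0 0 0;0 0 6 0 0 0;0 0 6 0 0 0;0 0 4 0 0 0;0 0 2 0 0 0;0 0 0 0 0 0;0 0 0 0 0 0;0 0 0 0 0 0;0 0 0 0 0 0'
python3 st.py
python3 -m inch '0 0 0.5 0 0 0;0 0 0.5 0 0 0;0 0 0.5 0 0 0;0 0 0.5 0 0 0;0 0 0 0 0 0;0 0 0 0 0 0;0 0 0 0 0 0;0 0 0 0 0 0;0 0 0 0 0 0;0 0 0 0 0 0'
python3 st.py
```

```text
time_s: 4.62
eef_pos: [573.4, -53.2, 48.6]
ee_rot: [0.0, 0.703, 0.712, 0.0]
force: [-0.1, -0.0, -0.3]
grip_width: 1.0
grip_force: 0.0
4.6167 pos [573.4 -53.2  48.6] yang 0.7166270412026976 tilt [-0.  0. -1.] F [-0.1 -0.  -0.3]
time_s: 5.45
eef_pos: [573.2, -53.2, 46.3]
ee_rot: [0.0, 0.703, 0.712, 0.0]
force: [0.2, 0.3, 0.2]
grip_width: 0.998
grip_force: 0.0
5.45 pos [573.2 -53.2  46.3] yang 0.7171075981765004 tilt [-0.  0. -1.] F [0.2 0.3 0.2]
```

```bash
python3 -m inch '0 0 0.5 0 0 0;0 0 0.5 0 0 0;0 0 0.5 0 0 0;0 0 0 0 0 0;0 0 0 0 0 0;0 0 0 0 0 0;0 0 0 0 0 0;0 0 0 0 0 0;0 0 0 0 0 0;0 0 0 0 0 0'
python3 st.py
```

```text
time_s: 6.28
eef_pos: [573.2, -53.2, 44.8]
ee_rot: [0.0, 0.703, 0.712, 0.0]
force: [-0.6, -0.2, 0.7]
grip_width: 1.001
grip_force: 0.7
6.2833 pos [573.2 -53.2  44.8] yang 0.7143746661263487 tilt [-0.  0. -1.] F [-0.6 -0.2  0.7]
```

```bash
python3 -m inch '0 0 0.5 0 0 0;0 0 0 0 0 0;0 0 0.5 0 0 0;0 0 0 0 0 0;0 0 0 0 0 0;0 0 0 0 0 0;0 0 0 0 0 0;0 0 0 0 0 0;0 0 0 0 0 0;0 0 0 0 0 0'
python3 st.py
```

```text
time_s: 7.12
eef_pos: [573.3, -53.3, 44.6]
ee_rot: [0.0, 0.703, 0.712, -0.0]
force: [-2.9, -0.7, 9.2]
grip_width: 0.998
grip_force: 4.4
7.1167 pos [573.3 -53.3  44.6] yang 0.7228184604264366 tilt [-0.  0. -1.] F [-2.9 -0.7  9.2]
```

```bash
python3 -m inch '1 0 0.2 0 0 0.02;3 0 0 0 0 0.02;4 0 0 0 0 0.03;4 0 0 0 0 0.03;4 0 0 0 0 0.03;4 0 0 0 0 0.03;4 0 0 0 0 0.02;3 0 0 0 0 0.02;1 0 0 0 0 0;0 0 0 0 0 0'
python3 st.py;  python3 - <<'E'
from rig import ctrl; import cv2
a=ctrl.capture("scene")["image"][150:330,150:390,::-1]
cv2.imwrite("pics/c2.png",cv2.resize(a,None,fx=3,fy=3))
E
```

```text
time_s: 7.95
eef_pos: [573.6, -25.0, 44.7]
ee_rot: [0.001, 0.71, 0.704, 0.0]
force: [-3.0, 0.9, 10.6]
grip_width: 1.003
grip_force: 4.9
7.95 pos [573.6 -25.   44.7] yang -0.4327434064774463 tilt [-0.  0. -1.] F [-3.   0.9 10.6]
```

View pics/c2.png

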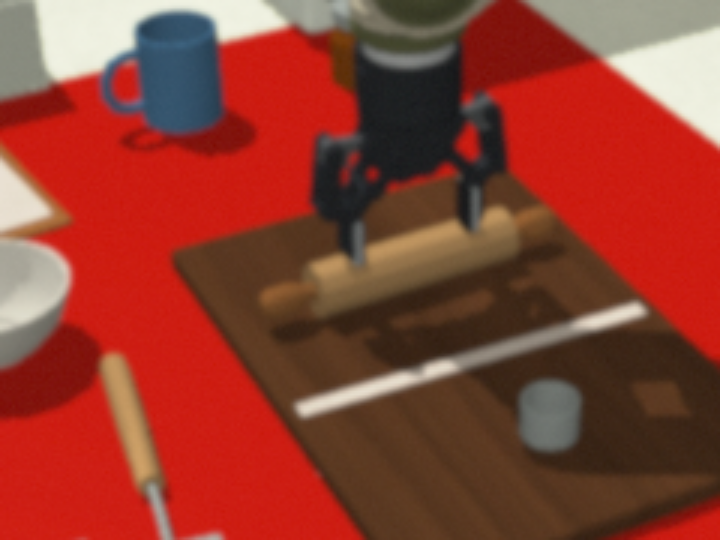

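```bash
R='-0' ; python3 -m inch '0 0 -3 0 0 0;0 0 -3 0 0 0;0 0 0 0 0 0;-5 0 0 0 0 -0.05;-5 0 0 0 0 -0.05;-5 0 0 0 0 0;0 0 0 0 0 0;0 0 3 0 0 0;0 0 3 0 0 0;0 0 0 0 0 0' && python3 st.py && python3 -m inch '1 0 0 0 0 0.02;3 0 0 0 0 0.02;4 0 0 0 0 0.03;4 0 0 0 0 0.03;4 0 0 0 0 0.03;4 0 0 0 0 0.03;4 0 0 0 0 0.02;4 0 0 0 0 0.02;2 0 0 0 0 0;0 0 0 0 0 0' && python3 st.py
python3 -m inch '0 0 -3 0 0 0;0 0 -3 0 0 0;0 0 0 0 0 0;-5 0 0 0 0 -0.05;-5 0 0 0 0 -0.05;-5 0 0 0 0 0;0 0 0 0 0 0;0 0 3 0 0 0;0 0 3 0 0 0;0 0 0 0 0 0' && python3 st.py && python3 -m inch '1 0 0 0 0 0.02;3 0 0 0 0 0.02;4 0 0 0 0 0.03;4 0 0 0 0 0.03;4 0 0 0 0 0.03;4 0 0 0 0 0.03;4 0 0 0 0 0.02;4 0 0 0 0 0.02;2 0 0 0 0 0;0 0 0 0 0 0' && python3 st.py
```

```text
time_s: 8.83
eef_pos: [573.4, -40.4, 44.5]
ee_rot: [0.0, 0.706, 0.708, -0.0]
force: [-3.2, -0.3, 9.9]
grip_width: 1.0
grip_force: 4.8
8.8333 pos [573.4 -40.4  44.5] yang 0.12316717248551161 tilt [-0.  0. -1.] F [-3.2 -0.3  9.9]
time_s: 9.67
eef_pos: [573.8, -9.7, 44.6]
ee_rot: [0.001, 0.713, 0.701, 0.0]
force: [-3.5, -0.3, 11.3]
grip_width: 1.0
grip_force: 5.6
9.6667 pos [573.8  -9.7  44.6] yang -1.0126965082797508 tilt [-0.  0. -1.] F [-3.5 -0.3 11.3]
time_s: 10.5
eef_pos: [573.4, -25.4, 44.4]
ee_rot: [0.0, 0.71, 0.704, -0.0]
force: [-3.1, -0.8, 9.5]
grip_width: 1.003
grip_force: 4.5
10.5 pos [573.4 -25.4  44.4] yang -0.476631450557689 tilt [-0.  0. -1.] F [-3.1 -0.8  9.5]
time_s: 11.33
eef_pos: [574.2, 5.3, 44.6]
ee_rot: [0.001, 0.717, 0.697, 0.0]
force: [-2.4, 0.6, 12.2]
grip_width: 1.0
grip_force: 5.7
11.3333 pos [574.2   5.3  44.6] yang -1.6092218140676067 tilt [-0.  0. -1.] F [-2.4  0.6 12.2]
```

```bash
python3 -m inch '0 0 -2 0 0 0;0 0 -3 0 0 0;0 0 -5 0 0 0;0 0 -20 0 0 0;0 0 -30 0 0 0;-20 0 -30 0 0 0;-40 0 -30 0 0 0;-40 0 0 0 0 0;-40 0 0 0 0 0;-40 0 0 0 0 0'
python3 -m inch '-40 0 0 0 0 0;-40 0 0 0 0 0;-30 0 0 0 0 0;0 0 0 0 0 0;0 0 0 0 0 0;0 0 0 0 0 0;0 0 0 0 0 0;0 0 0 0 0 0;0 0 0 0 0 0;0 0 0 0 0 0'
python3 st.py; python3 - <<'E'
from look import *
o,e=look("top","pics/t2.png")
for k,v in o.items(): print(k,np.round(v[0],1),*[round(float(x),1) for x in v[1:]])
print(np.round(e,1))
E
```

```text
time_s: 12.17
eef_pos: [568.4, -170.1, 159.3]
ee_rot: [0.0, 0.717, 0.697, 0.0]
force: [1.4, -0.8, -1.0]
grip_width: 1.003
grip_force: 0.0
time_s: 13.0
eef_pos: [565.6, -277.7, 158.8]
ee_rot: [0.0, 0.717, 0.697, 0.0]
force: [-0.5, -0.2, -0.7]
grip_width: 0.999
grip_force: 0.0
13.0 pos [ 565.6 -277.7  158.8] yang -1.6301351586328092 tilt [-0.  0. -1.] F [-0.5 -0.2 -0.7]
line [448.1  94.7] 84.3 195.1 110.3 2049.0
pin [616.3  -1. ] -0.8 83.4 35.7 499.0
[-177.   -78.3  -85. ]
```

View pics/t2.png

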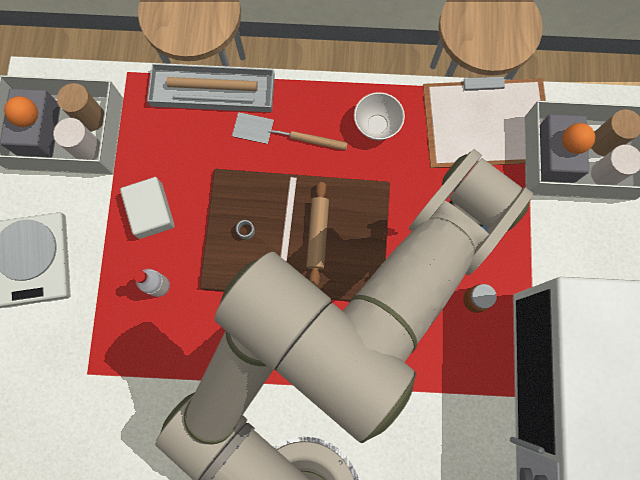

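```bash
python3 -m inch '35 0 0 0 0 -0.14;35 0 0 0 0 0;35 0 0 0 0 0;35 0 0 0 0 0;35 0 0 0 0 0;35 0 0 0 0 0;35 0 0 0 0 0;31 0 0 0 0 0;0 0 5 0 0 0;0 0 15 0 0 0'
python3 st.py 574 -8.4 60
python3 -m inch '0 0 20 0 0 0;0 0 20 0 0 0;0 0 20 0 0 0;0 0 10 0 0 0;0 0 0 0 0 0;0 0 0 0 0 0;0 0 0 0 0 0;0 0 0 0 0 0;0 0 0 0 0 0;0 0 0 0 0 0'
python3 st.py 574 -8.4 60
```

```text
time_s: 13.88
eef_pos: [571.0, -0.9, 140.3]
ee_rot: [0.002, 0.711, 0.703, 0.001]
force: [1.5, -0.8, 0.1]
grip_width: 1.0
grip_force: 0.0
13.8833 pos [571.   -0.9 140.3] yang -0.6618846360604739 tilt [-0.  0. -1.] F [ 1.5 -0.8  0.1]
shift in tool axes [-7.4  2.8 80.3]
time_s: 14.72
eef_pos: [570.3, -2.5, 69.3]
ee_rot: [0.0, 0.712, 0.702, 0.0]
force: [0.1, -0.5, -0.6]
grip_width: 1.001
grip_force: 0.0
14.7167 pos [570.3  -2.5  69.3] yang -0.8409966962535067 tilt [-0.  0. -1.] F [ 0.1 -0.5 -0.6]
shift in tool axes [-5.9  3.8  9.3]
```

```bash
python3 -m inch '-3 2 5 0 0 0;-3 2 5 0 0 0;0 0 5 0 0 0;0 0 3 0 0 0;0 0 3 0 0 0;0 0 2 0 0 0;0 0 1.6 0 0 0;0 0 1 0 0 0;0 0 0 0 0 0;0 0 0 0 0 0'
python3 st.py
python3 -m inch '1 0 0 0 0 0.02;3 0 0 0 0 0.02;4 0 0 0 0 0.02;4 0 0 0 0 0.02;4 0 0 0 0 0.02;4 0 0 0 0 0.02;4 0 0 0 0 0.02;4 0 0 0 0 0.01;1.6 0 0 0 0 0;0 0 0 0 0 0'
python3 st.py
```

```text
time_s: 15.55
eef_pos: [574.0, -8.6, 44.4]
ee_rot: [0.0, 0.712, 0.702, -0.0]
force: [-6.4, -0.4, 13.7]
grip_width: 0.998
grip_force: 6.9
15.55 pos [574.   -8.6  44.4] yang -0.8267803025773202 tilt [-0.  0. -1.] F [-6.4 -0.4 13.7]
time_s: 16.38
eef_pos: [575.1, 21.5, 44.6]
ee_rot: [0.001, 0.717, 0.697, 0.0]
force: [-3.1, 0.4, 12.5]
grip_width: 1.001
grip_force: 6.6
16.3833 pos [575.1  21.5  44.6] yang -1.6749025125198629 tilt [-0.  0. -1.] F [-3.1  0.4 12.5]
```

```bash
python3 -m inch '0 0 -3 0 0 0;0 0 -3 0 0 0;0 0 0 0 0 0;-5 0 0 0 0 -0.04;-5 0 0 0 0 -0.04;-5 0 0 0 0 0;0 0 0 0 0 0;0 0 3 0 0 0;0 0 3 0 0 0;0 0 0 0 0 0' && python3 -m inch '1 0 0 0 0 0.02;3 0 0 0 0 0.02;4 0 0 0 0 0.02;4 0 0 0 0 0.02;4 0 0 0 0 0.02;4 0 0 0 0 0.02;4 0 0 0 0 0.02;4 0 0 0 0 0.01;1.6 0 0 0 0 0;0 0 0 0 0 0' && python3 st.py
python3 -m inch '0 0 -3 0 0 0;0 0 -3 0 0 0;0 0 0 0 0 0;-5 0 0 0 0 -0.04;-5 0 0 0 0 -0.04;-5 0 0 0 0 0;0 0 0 0 0 0;0 0 3 0 0 0;0 0 3 0 0 0;0 0 0 0 0 0' && python3 -m inch '1 0 0 0 0 0.02;3 0 0 0 0 0.02;4 0 0 0 0 0.02;4 0 0 0 0 0.02;4 0 0 0 0 0.02;4 0 0 0 0 0.02;4 0 0 0 0 0.02;4 0 0 0 0 0.01;1.6 0 0 0 0 0;0 0 0 0 0 0' && python3 st.py
python3 -m inch '0 0 -3 0 0 0;0 0 -3 0 0 0;0 0 0 0 0 0;-5 0 0 0 0 -0.04;-5 0 0 0 0 -0.04;-5 0 0 0 0 0;0 0 0 0 0 0;0 0 3 0 0 0;0 0 3 0 0 0;0 0 0 0 0 0' && python3 -m inch '1 0 0 0 0 0.02;3 0 0 0 0 0.02;4 0 0 0 0 0.02;4 0 0 0 0 0.02;4 0 0 0 0 0.02;4 0 0 0 0 0.02;4 0 0 0 0 0.02;4 0 0 0 0 0.01;1.6 0 0 0 0 0;0 0 0 0 0 0' && python3 st.py
```

```text
time_s: 17.22
eef_pos: [574.6, 5.8, 44.3]
ee_rot: [0.001, 0.715, 0.699, 0.0]
force: [-6.3, -0.5, 12.8]
grip_width: 1.0
grip_force: 7.0
time_s: 18.05
eef_pos: [575.8, 36.2, 44.6]
ee_rot: [0.001, 0.72, 0.694, 0.001]
force: [-2.9, 1.2, 15.6]
grip_width: 1.002
grip_force: 7.8
18.05 pos [575.8  36.2  44.6] yang -2.0794801266997642 tilt [-0.  0. -1.] F [-2.9  1.2 15.6]
time_s: 18.88
eef_pos: [575.0, 20.5, 44.2]
ee_rot: [0.001, 0.717, 0.697, 0.0]
force: [-5.1, -1.7, 13.2]
grip_width: 1.0
grip_force: 6.5
time_s: 19.72
eef_pos: [576.4, 50.8, 44.6]
ee_rot: [0.001, 0.722, 0.691, 0.001]
force: [-4.0, -0.0, 15.5]
grip_width: 1.0
grip_force: 7.8
19.7167 pos [576.4  50.8  44.6] yang -2.505606642208782 tilt [-0.  0. -1.] F [-4.  -0.  15.5]
time_s: 20.55
eef_pos: [575.5, 35.1, 44.1]
ee_rot: [0.001, 0.72, 0.694, 0.0]
force: [-4.2, -1.6, 12.0]
grip_width: 1.001
grip_force: 6.0
time_s: 21.38
eef_pos: [577.1, 65.4, 44.6]
ee_rot: [0.001, 0.725, 0.689, 0.001]
force: [-3.1, -0.6, 16.3]
grip_width: 1.002
grip_force: 7.8
21.3833 pos [577.1  65.4  44.6] yang -2.9220460730834676 tilt [-0.  0. -1.] F [-3.1 -0.6 16.3]
```

```bash
python3 -m inch '0 0 -3 0 0 0;0 0 -3 0 0 0;0 0 0 0 0 0;-5 0 0 0 0 -0.04;-5 0 0 0 0 -0.04;-5 0 0 0 0 0;0 0 0 0 0 0;0 0 3 0 0 0;0 0 3 0 0 0;0 0 0 0 0 0' && python3 -m inch '1 0 0 0 0 0.02;3 0 0 0 0 0.02;4 0 0 0 0 0.02;4 0 0 0 0 0.02;4 0 0 0 0 0.02;4 0 0 0 0 0.02;4 0 0 0 0 0.02;4 0 0 0 0 0.01;1.2 0 0 0 0 0;0 0 0 0 0 0' && python3 st.py
python3 -m inch '0 0 0 0 0 0;0 0 -1 0 0 0;0 0 -2 0 0 0;0 0 -5 0 0 0;0 0 -20 0 0 0;0 0 -30 0 0 0;-10 0 -30 0 0 0;-20 0 -22 0 0 0;-30 0 0 0 0 0;-30 0 0 0 0 0'
python3 -m inch '-30 0 0 0 0 0;-30 0 0 0 0 0;-30 0 0 0 0 0;-30 0 0 0 0 0;-30 0 0 0 0 0;-30 0 0 0 0 0;-30 0 0 0 0 0;-30 0 0 0 0 0;-20 0 0 0 0 0;0 0 0 0 0 0'
python3 st.py; python3 - <<'E'
from look import *
o,e=look("top","pics/t3.png")
for k,v in o.items(): print(k,np.round(v[0],1),*[round(float(x),1) for x in v[1:]])
print(np.round(e,1))
E
```

```text
time_s: 22.22
eef_pos: [576.1, 49.6, 44.0]
ee_rot: [0.0, 0.722, 0.691, 0.0]
force: [-4.4, -1.2, 11.5]
grip_width: 0.998
grip_force: 5.4
time_s: 23.05
eef_pos: [577.9, 79.6, 44.6]
ee_rot: [0.001, 0.727, 0.686, 0.001]
force: [-3.9, -0.1, 16.0]
grip_width: 0.998
grip_force: 7.8
23.05 pos [577.9  79.6  44.6] yang -3.348921425878525 tilt [-0.  0. -1.] F [-3.9 -0.1 16. ]
time_s: 23.88
eef_pos: [572.3, -11.4, 154.6]
ee_rot: [0.001, 0.727, 0.686, 0.001]
force: [0.2, 1.1, -1.3]
grip_width: 1.002
grip_force: 0.0
time_s: 24.72
eef_pos: [555.6, -273.9, 152.6]
ee_rot: [0.0, 0.729, 0.684, -0.0]
force: [0.4, -0.0, 0.7]
grip_width: 1.0
grip_force: 0.0
24.7167 pos [ 555.6 -273.9  152.6] yang -3.6380576402464535 tilt [-0. -0. -1.] F [ 0.4 -0.   0.7]
line [445.5 103.2] 86.8 192.1 101.5 1826.0
pin [581.2  76.8] -2.9 160.6 38.3 1075.0
[-136.9  -18.9  -89.7]
```

View pics/t3.png

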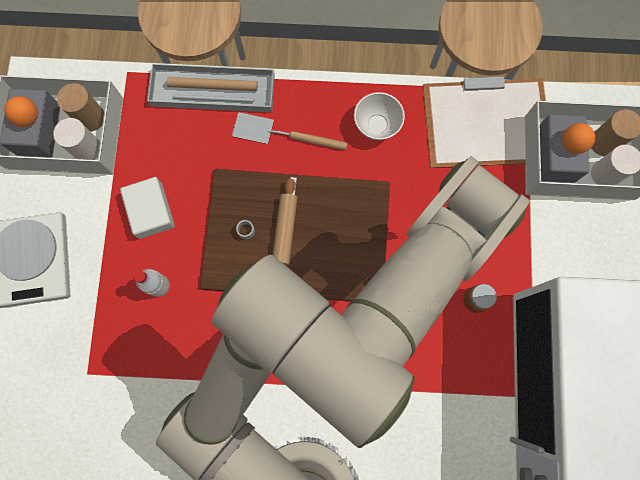

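```bash
python3 - <<'E'
from look import *
im=cv2.imread("pics/t3.png"); c=ctrl.capture("top")
np.set_printoptions(linewidth=200)
for r in (200,225,250): print(r,im[r,268:308,2])
h=cv2.cvtColor(im,cv2.COLOR_BGR2HSV); H,S,V=[h[...,i].astype(int) for i in range(3)]
roi=np.zeros(V.shape,bool); roi[190:264,262:312]=1
for t in(85,95,105,115,125):
    s=strip(c,roi&(V>t),38); print(t,np.round(s[0],1),np.round(s[1:4],1), "off line", s[0][1]-(73.6+(s[0][0]-573.1)*np.tan(np.radians(-3.1))))
# half-height edges per row
E=[]
for r in range(196,258,3):
    v=im[r,260:314,2].astype(float); i=np.where(v>115)[0]; a,b=i[0],i[-1]
    L=260+a-(v[a]-115)/(v[a]-v[a-1]); Rr=260+b+(v[b]-115)/(v[b]-v[b+1])
    p,q=ray(c,(L,r),38),ray(c,(Rr,r),38); m=(p+q)/2; E.append([m[0],m[1]-(73.6+(m[0]-573.1)*np.tan(np.radians(-3.1))),p[1]-q[1]])
print(np.round(np.array(E)[::3],1), np.mean(E,0))
E
```

```text
200 [ 84  89  87  89  97  88  56  61  69  60  63  74 117 131 150 160 162 169 191 195 183 176 177 189 188 179 172 157 134  91  91  93  94  95  96  95  96  91  91  93]
225 [ 87  85  91  85  53  58  59  55  81 118 137 151 158 161 170 194 191 184 180 178 192 187 179 169 159 131  79  81  82  82  80  81  85  85  77  84  79  79  76  83]
250 [ 62  64  69  63  71  89 125 145 154 160 162 176 195 193 183 179 178 190 187 176 169 151 130  95  98  98 101 103  99 105 101 104  96  64  68  68  70  70  67  69]
85 [582.7  72.8] [ -9.1 191.3 134.4] off line -0.28489830206054023
95 [580.5  75.9] [ -4.6 180.2  95.1] off line 2.6624183462366204
105 [580.2  78.5] [ -7.1 182.2  55.7] off line 5.254419161749638
115 [580.   78.6] [ -7.  181.7  55.7] off line 5.359193538201438
125 [579.8  78.1] [ -7.3 181.9  56.6] off line 4.865617842531435
[[654.3   3.5  37.2]
 [632.6   3.4  37.7]
 [611.    3.2  37.7]
 [589.6   3.9  37.8]
 [568.3   3.7  37.8]
 [547.2   3.6  37.7]
 [526.2   3.6  37.9]] [582.75677036   3.96976926  38.65291705]
```

```bash
python3 -m inch '20 0 0 0 0 -0.09;30 0 0 0 0 0;30 0 0 0 0 0;30 0 0 0 0 0;30 0 0 0 0 0;30 0 0 0 0 0;30 0 0 0 0 0;30 0 0 0 0 0;30 0 0 0 0 0;30 0 0 0 0 0'
python3 -m inch '30 0 0 0 0 0;20 0 0 0 0 0;14 2 0 0 0 0;0 0 10 0 0 0;0 0 20 0 0 0;0 0 20 0 0 0;0 0 20 0 0 0;0 0 10 0 0 0;0 0 0 0 0 0;0 0 0 0 0 0'
python3 st.py 577 80 43.8
```

```text
time_s: 25.65
eef_pos: [570.5, 22.3, 153.2]
ee_rot: [-0.0, 0.724, 0.69, 0.0]
force: [0.1, -0.4, -0.2]
grip_width: 1.002
grip_force: 0.0
time_s: 26.48
eef_pos: [576.4, 82.8, 73.1]
ee_rot: [-0.0, 0.725, 0.689, -0.0]
force: [0.1, 0.1, 0.7]
grip_width: 0.999
grip_force: 0.0
26.4833 pos [576.4  82.8  73.1] yang -2.898819286666899 tilt [-0. -0. -1.] F [0.1 0.1 0.7]
shift in tool axes [-2.8  0.7 29.3]
```

```bash
python3 -m inch '-1.4 0 6 0 0 0;-1.4 0 6 0 0 0;0 0 6 0 0 0;0 0 5 0 0 0;0 0 3 0 0 0;0 0 1.5 0 0 0;0 0 1 0 0 0;0 0 0.5 0 0 0;0 0 0 0 0 0;0 0 0 0 0 0'
python3 st.py
python3 -m inch '-0.6 0 0.2 0 0 0;-1 0 0 0 0 0.02;-1.5 0 0 0 0 0.02;-1.5 0 0 0 0 0.02;-1.5 0 0 0 0 0;-1 0 0 0 0 0;-0.5 0 0 0 0 0;0 0 0 0 0 0;0 0 0 0 0 0;0 0 0 0 0 0'
python3 st.py
python3 -m inch '0 0 -0.3 0 0 0;0 0 -0.4 0 0 0;0 0 -0.6 0 0 0;0 0 -2 0 0 0;0 0 -10 0 0 0;0 0 -20 0 0 0;0 0 -30 0 0 0;0 0 -30 0 0 0;-10 0 -16 0 0 0;-20 0 0 0 0 0'
python3 -m inch '-30 0 0 0 0 0;-30 0 0 0 0 0;-30 0 0 0 0 0;-30 0 0 0 0 0;-30 0 0 0 0 0;-30 0 0 0 0 0;-30 0 0 0 0 0;-30 0 0 0 0 0;-30 0 0 0 0 0;-20 0 0 0 0 0'
python3 -m inch '0 30 0 0 0 0;0 30 0 0 0 0;0 20 0 0 0 0;0 0 0 0 0 0;0 0 0 0 0 0;0 0 0 0 0 0;0 0 0 0 0 0;0 0 0 0 0 0;0 0 0 0 0 0;0 0 0 0 0 0'
python3 - <<'E'
from look import *
o,e=look("top","pics/t4.png")
v=o["pin"]; print(np.round(v[0],1),*[round(float(x),1) for x in v[1:]],"off line",v[0][1]-(73.6+(v[0][0]-573.1)*np.tan(np.radians(-3.1))))
a=cv2.imread("pics/t4.png")[165:300,195:395]
b=ctrl.capture("scene")["image"][195:355,200:430,::-1]
cv2.imwrite("pics/c4.png",np.hstack([cv2.resize(a,(400,270)),cv2.resize(b,(388,270))]))
E
```

```text
time_s: 27.32
eef_pos: [576.2, 80.4, 44.8]
ee_rot: [-0.0, 0.725, 0.689, -0.0]
force: [-4.1, 0.5, 6.7]
grip_width: 1.0
grip_force: 3.1
27.3167 pos [576.2  80.4  44.8] yang -2.874863918664955 tilt [-0. -0. -1.] F [-4.1  0.5  6.7]
time_s: 28.15
eef_pos: [576.0, 72.8, 44.7]
ee_rot: [0.0, 0.727, 0.687, 0.0]
force: [-2.9, -0.1, 6.3]
grip_width: 1.001
grip_force: 3.5
28.15 pos [576.   72.8  44.7] yang -3.2168017937786426 tilt [-0.  0. -1.] F [-2.9 -0.1  6.3]
time_s: 28.98
eef_pos: [575.8, 43.7, 158.1]
ee_rot: [0.003, 0.726, 0.688, 0.003]
force: [-0.2, -0.2, -0.1]
grip_width: 0.999
grip_force: 0.0
time_s: 29.82
eef_pos: [557.3, -249.4, 153.9]
ee_rot: [0.001, 0.727, 0.686, -0.0]
force: [0.6, 0.4, 0.5]
grip_width: 0.999
grip_force: 0.0
time_s: 30.65
eef_pos: [637.4, -251.4, 153.4]
ee_rot: [0.0, 0.727, 0.687, 0.0]
force: [0.5, -0.7, -0.6]
grip_width: 0.999
grip_force: 0.0
[622.2  71.3] -6.3 79.4 38.5 472.0 off line 0.37991877798492624
```

View pics/c4.png

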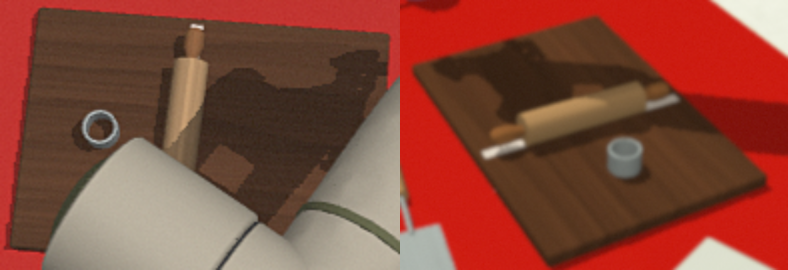

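```bash
python3 -m inch '-10 -30 0 0 0 0;-10 -30 0 0 0 0;-5 -20 0 0 0 0;0 0 0 0 0 0;0 0 0 0 0 0;0 0 0 0 0 0;0 0 0 0 0 0;0 0 0 0 0 0;0 0 0 0 0 0;0 0 0 0 0 0'
python3 - <<'E'
from look import *
o,e=look("top","pics/t5.png"); c=ctrl.capture("top")
v=o["pin"]; print(np.round(v[0],1),*[round(float(x),1) for x in v[1:]],"off line",v[0][1]-(73.6+(v[0][0]-573.1)*np.tan(np.radians(-3.1))))
im=cv2.imread("pics/t5.png"); a=cv2.imread("pics/t4.png"); 
for r in(178,180,182,184): print(r,im[r,280:304,0])
z=cv2.imread("pics/top0.png")
for r in(178,180,182,184): print(r,z[r,280:304,0])
for r in(200,225,250): print(r,im[r,268:308,2])
E
```

```text
time_s: 31.58
eef_pos: [556.7, -271.5, 152.9]
ee_rot: [-0.0, 0.727, 0.687, -0.0]
force: [-0.3, -0.3, -0.3]
grip_width: 0.998
grip_force: 0.0
[580.2  73.2] -3.3 163.6 38.3 1101.0 off line -0.008959192102111047
178 [ 43  41  46  47  46  45  41  44  38  53 128 194 185 202 241 232 168  32
  45  43  45  48  47  41]
180 [43 50 52 47 48 46 42 44 44 56 60 66 67 72 57 51 34 44 43 45 42 43 41 50]
182 [42 48 47 54 46 52 49 49 49 58 68 68 71 68 70 65 54 47 49 53 48 50 45 48]
184 [50 47 38 27 39 33 39 38 52 64 68 69 75 68 67 60 59 41 43 45 41 51 49 42]
178 [ 44  44  45  46  47  45  42  45  39  51 141 229 217 220 225 220 165  31
  46  45  46  47  42  45]
180 [ 50  48  46  39  45  44  43  42  38  73 158 213 201 206 211 196 105  31
  44  46  46  50  45  46]
182 [ 38  51  43  40  48  46  45  49  34  98 191 216 203 203 212 198  67  42
  48  49  47  53  49  51]
184 [ 43  46  40  44  52  46  44  47  32 120 221 208 206 207 214 204  17  41
  51  46  45  44  46  49]
200 [ 87  88  89  88  88  89  91  87  58  60  65  63  64  83 119 136 151 162
 171 170 172 192 206 192 178 174 176 180 170 154 135  88  92  92  99  97
  95  89  92  93]
225 [ 88  87  87  85  82  59  60  62  57  69 102 121 143 155 165 171 172 172
 197 200 185 177 170 179 176 166 152 127  77  79  84  85  83  84  81  77
  81  76  83  87]
250 [ 95  93  60  63  68  61  77 112 130 146 159 168 173 169 177 200 199 185
 178 172 180 177 165 149 115  93  99 101 105 101 105  95  68  74  72  69
  69  70  69  71]
```

```bash
python3 -c "
from rig import ctrl; print(ctrl.finish_job())"
```

```text
the job is handed in; nothing more can be done
None
```

The pin was rolled about 118 mm onto the tape line and lies at rest there, within about 1 mm and 0.2° of it by the top camera; the job was handed in at about 32 s with the arm clear of everything.

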